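# Set the carton stop on the packing bench gauge

## Robot

A 6-joint arm with a two-finger parallel gripper is mounted at the origin on the work surface. World frame = base frame: x ahead of the robot, y to its left, z up, the work surface at z = 0. Lengths are in m, angles in rad, forces in N, time in s.
With the tool pointing down it reaches from about 0.35 to 0.975 m from the base axis. Payload 4.9 kg.
Tool frame: the origin (TCP) lies on the centre line of the jaws, within the pads' length; the fingertips stand 17 mm ahead of it and the grasp point (between the pads) lies 2 mm behind it (ctrl.tcp_to_tips is the x of the fingertips in the tool frame, in m); x points along the fingers, z is the direction in which the jaws open and shut, and the axes are right-handed (so a half turn about x gives the same grasp; the last joint's range is limited). The gripper opens to 85 mm and grips with 20 to 120 N. Pads are 22 mm wide; open, the fingers measure 114 mm over their backs; the gripper's body (76 mm by 85 mm) begins 54 mm behind the grasp point. The pads swing forward as they close: fully open they stand 13 mm farther back than shut.
Start: joints at [-1.412, 0.053, 1.613, -0, 1.476, -0.119], TCP at [0.171, -0.601, 0.248] pointing down, gripper open.
Joint ranges: [-3.01, 3.01], [-1.01, 2.22], [0.06, 2.58], [-1.02, 4.17], [0.09, 2.62], [-3.14, 3.14]. Speed limits (rad/s): [2.57, 2.57, 3.14, 3.14, 3.14, 3.14].

## Interface

Orientations are given as a rotation vector (axis times angle).
In Python, from station import ctrl, cams, finder gives the robot as it stands.
- The arm moves only by the tool step_arm, never from a script. Its argument "moves" is a list of rows, each a list of 3 entries, a list of its own where there are three numbers: the shift along the tool's x, y, z in cm, then the turn, a rotation vector about the tool's x, y, z in degrees, then the opening, from 0 (shut) to 1 (fully open). A call has exactly 10 rows; each row is the pose to reach, as a shift and turn from the pose measured when the call began, along the tool's axes at that moment; what a row does not reach only later rows make up. A row lasts 1/12 s, in which the tool goes at most 41.7 mm and 7.16 degrees, less where a joint would pass 70% of its speed; a pose out of reach is approached as far as the arm can. A call with a gripper value outside its range is refused whole. The fingers move at their own pace and stop on an object; "grip_force" is the grip in N (left out, the last holds). Time passes only in rows, so rows that repeat a pose let the fingers close, or fill a call up. It gives the time, the measured TCP pose, the force and the opening at its end, in the units of the state.
- ctrl.get_obs(): the state, without advancing time (a new reading comes with each control period).
- cams.get_image(name): name is "side" or "top" or "wrist"; returns a dict with "pixels" (384x512x3 uint8, blue, green, red), "fx", "fy", "cx", "cy" (pixels), "position" and "attitude" of the camera in the world. Camera axes: x right, y up, looking along -z (the intrinsics and any distortion apply to the point x, -y, -z); pixel columns grow to the right and rows downward; lengths in m; the calibration is good to about 2 mm. A picture is of the moment at which its call begins. There is no depth.
- ctrl.finish_job(): hands the job in, once; it reports no verdict.
Trained networks look in the newest picture that a camera, given by its name, has taken for a name from the list of things; names that differ only in an ending like _2 or _b are one class to them, and where a whole thing is asked for, a point or a joint stands for the part that bears it (a point fixed in the world has none). Each returns a list of dicts, best first, with "conf" (0 to 1); they miss things now and then, are a little off and sometimes report something else, mostly with a low value. They report only what shows in the picture. A call takes as long as a camera call. They do not tell look-alikes from the thing itself.
- finder.find_in(camera, name): "at" ([column, row] in pixels, amid what is visible of it).
- finder.regions_of(camera, name): "region" (384x512 bool, what is visible of it) and "at" ([column, row] in pixels, amid what is visible of it).
- finder.tip_of(camera, name): "at" ([column, row] in pixels: a listed point, or the origin of a listed thing).
The state is a dict: "t": time; "q": joint angles; "dq": joint speeds; "effort": joint torques, N m; "tool_pos": TCP position; "tool_rot": TCP orientation; "contact_force": force on the tool from outside, world axes, zero at the start; "wrist_torque": the same for the moment, N m; "opening": finger opening in m.
Only numpy, scipy, OpenCV 4.12 (cv2) and the standard library are available. Lean on these libraries where they do the work, as an engineer would, in place of code of your own. Each camera call takes 0.05 s, during which the arm holds its last target. There are 200 camera calls.

## Task

Set the length stop for the carton that lies in the gauge, against the fence: by its black knob, lift the stop out of the notch it sits in and lower it into the first notch past the end of that carton. It must sit fully down and square in the notch, its arm still across the carton lane as before. Leave both cartons where they lie.

Things in the scene. Friction and masses are not known exactly. Their poses are not given: they have to be found in the camera images.
- gauge: Fixed steel rail, 380 mm along its y: two upright combs (8 thick, at x -28, +28 mm), top z 40. Notches across both at y -105, -35, 35, 105: 34 wide at the mouth, tapering to 17, 16 deep. Fence plate at y -235, 55 high. Carton lane on the bench on its +x side. Origin: on the bench, mid rail. A low spare slide without knob (12 mm above the rail) sits in one of the two +y notches; not used.
- stop: Loose slide, 0.2-0.4 kg, in a +y notch: dark plate 76x44x6 mm on the rail top, black knob 28x28 mm, z 6 to 52, square to x, y. Origin: centre of the plate's underside; seated at gauge z 40, axes as the gauge's. Below: cross bar 84x14x14 and key 28 wide, 10 mm play each side between the combs. Arm, 6 thick, to x +135, hangs to z -30 over the lane. Lift 14 mm frees it, 32 passes the spare slide.
- carton_short: Closed flat cardboard carton 80 (x) x 106 (y) x 36 mm high, 0.3 kg, loose. Origin: middle of the lower edge of its fence end; it runs along its +y, the gauge's +y. Of the two cartons one lies in the gauge's lane (gauge x about 95 mm, end at the fence), the other is set aside (gauge x over 200). With this one in the lane the first notch past its end is y -105, 22 mm beyond.
- carton_long: Like carton_short but 80 (x) x 176 (y) x 36 mm high, 0.45 kg, loose. Origin: middle of the lower edge of its fence end; it runs along its +y, the gauge's +y. In the lane (gauge x about 95 mm) or set aside (gauge x over 200). With this one in the lane the first notch past its end is y -35, 22 mm beyond.
Mind the look-alikes: they are no part of the job. What is shaped like the stop but green or orange is not meant. What is shaped like the carton_short but yellow is not meant.

How it is judged:
By the outcome, as a careful person would: the job done as asked, in the order asked, and still so for the second after the job is handed in, with the robot touching nothing.
It also fails if it takes over 34 s, if anything falls off the work surface, if the arm or the gripper's body presses on something with over 40 N, if the wrist force passes 120 N, or if a joint passes its speed limit or range.

## Working session

There is one attempt and no reset: what is moved stays moved. The work goes in short steps, Python scripts to look and compute and a tool call to move; the robot and the scene stay as the last step left them, time stands still between calls to the robot, and variables do not carry over. Pictures are saved under pics/ and viewed, on a budget of 10 in all, crops included, one or two more only if the job needs it, and the job is handed in when it is done.

Besides the shell and the picture viewer there is one more tool, called after ">>>" as name(argument=value, ...) on one line, values as JSON. step_arm: Moves the arm, as the interface text tells. Its arguments: {"type":"object","properties":{"moves":{"type":"array"},"grip_force":{"type":"number"}},"required":["moves"]}

```bash
ls; mkdir -p pics; python3 - <<'E'
from station import ctrl,cams,finder
import cv2,numpy as np
a=cams.get_image("top");b=cams.get_image("side")
cv2.imwrite("pics/top.png",a["pixels"]);cv2.imwrite("pics/side.png",b["pixels"])
for n,i in(("top",a),("side",b)):
    print(n,{k:np.round(v,4) for k,v in i.items() if k!="pixels"})
    for t in("gauge","stop","carton_short","carton_long"):
        print(t,[(np.round(d["at"]),round(d["conf"],2)) for d in finder.find_in(n,t)],[(np.round(d["at"]),round(d["conf"],2)) for d in finder.tip_of(n,t)])
o=ctrl.get_obs();print(o["t"],o["tool_pos"],o["tool_rot"])
E
```

```text
pics
top {'fx': np.float64(447.3448), 'fy': np.float64(447.3448), 'cx': np.float64(252.9654), 'cy': np.float64(196.189), 'position': array([ 0.4575, -0.0254,  0.9196]), 'attitude': array([ 0.0865, -0.0561, -1.5571])}
gauge [(array([287., 222.]), 0.77)] [(array([235., 216.]), 0.87)]
stop [(array([114., 130.]), 0.89), (array([222., 202.]), 0.87), (array([132., 312.]), 0.61)] [(array([130., 139.]), 0.9), (array([129., 294.]), 0.69), (array([220., 212.]), 0.57)]
carton_short [(array([402., 126.]), 0.64), (array([333., 186.]), 0.61)] [(array([374., 126.]), 0.88), (array([353., 191.]), 0.58)]
carton_long [(array([256., 115.]), 0.81)] [(array([298., 128.]), 0.92)]
side {'fx': np.float64(462.517), 'fy': np.float64(462.517), 'cx': np.float64(249.6248), 'cy': np.float64(199.831), 'position': array([0.4832, 0.9057, 0.7965]), 'attitude': array([ 0.0249, -1.3294, -2.7864])}
gauge [(array([266., 193.]), 0.89)] [(array([259., 223.]), 0.56)]
stop [(array([348., 284.]), 0.78), (array([176., 292.]), 0.68), (array([248., 217.]), 0.59)] [(array([258., 219.]), 0.58), (array([186., 282.]), 0.57)]
carton_short [(array([243., 173.]), 0.69), (array([207., 146.]), 0.57)] [(array([202., 161.]), 0.96), (array([248., 168.]), 0.92), (array([194., 193.]), 0.19)]
carton_long [(array([179., 209.]), 0.69)] [(array([191., 194.]), 0.8)]
0.9 [ 0.17139226 -0.60103857  0.24833465] [ 1.00213404  1.32786872 -1.00216331]
```

View pics/top.png

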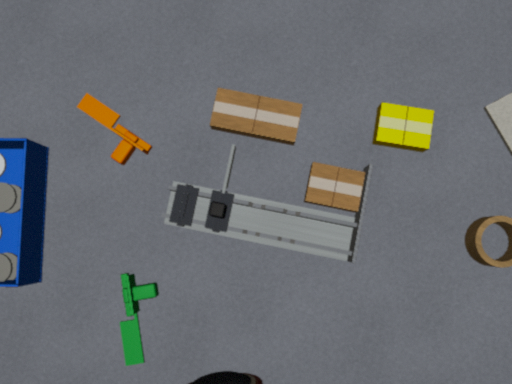

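View pics/side.png

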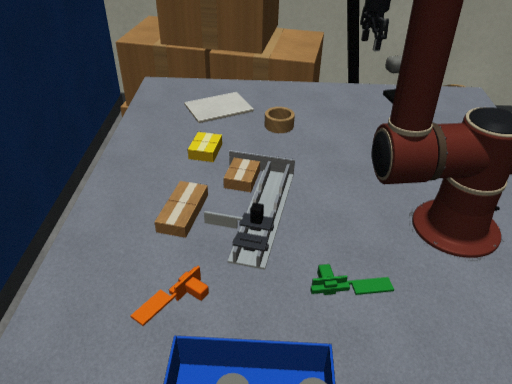

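The short carton lies in the lane (top image, ~335,186) against the fence (~362,210). The black-knobbed stop is at ~(218,210) and the spare slide at ~(184,205). The stop is in gauge y +35, so the target notch is y -105. Next I fit the gauge pose from an enlarged crop.

```bash
cat > h.py <<'E'
import numpy as np,cv2
from scipy.spatial.transform import Rotation as R
def proj(i,P):
    c=(np.atleast_2d(P)-i["position"])@R.from_rotvec(i["attitude"]).as_matrix()
    return np.c_[i["cx"]+i["fx"]*c[:,0]/-c[:,2], i["cy"]-i["fy"]*c[:,1]/-c[:,2]]
def ray(i,uv,z):
    uv=np.atleast_2d(uv).astype(float)
    d=np.c_[(uv[:,0]-i["cx"])/i["fx"],-(uv[:,1]-i["cy"])/i["fy"],-np.ones(len(uv))]@R.from_rotvec(i["attitude"]).as_matrix().T
    return i["position"]+d*((z-i["position"][2])/d[:,2])[:,None]
def crop(i,x0,y0,w,h,s,f):
    cv2.imwrite(f,cv2.resize(i["pixels"][y0:y0+h,x0:x0+w],None,fx=s,fy=s,interpolation=cv2.INTER_CUBIC))
E
python3 - <<'E'
from station import cams
from h import *
i=cams.get_image("top");crop(i,155,140,225,125,3.5,"pics/c.png")
E
```

```text
(no output)
```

View pics/c.png

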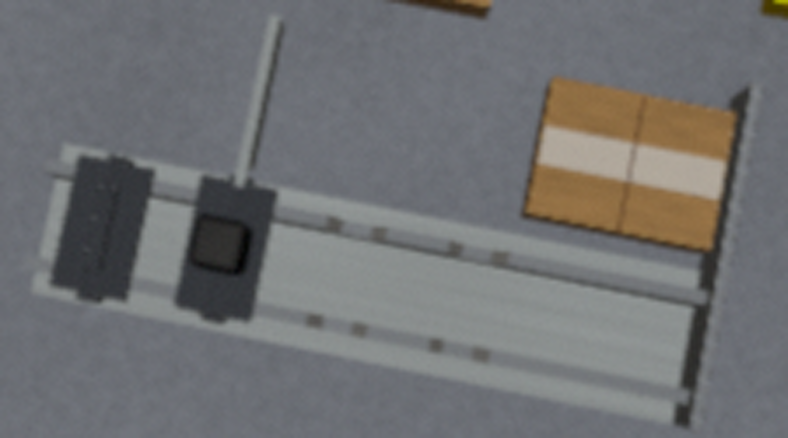

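```bash
python3 - <<'E'
from station import cams,ctrl
from h import *
i=cams.get_image("top")
f=lambda a:np.array(a)/3.5+[155,140]-.35
n=ray(i,f([(357.5,228.5),(478,253),(337,325.5),(458.5,349.5)]),.034)[:,:2]
g=np.array([(28,-35),(28,-105),(-28,-35),(-28,-105)])/1000
def fit(g,n):
    gc=g-g.mean(0);nc=n-n.mean(0)
    th=np.arctan2((gc[:,0]*nc[:,1]-gc[:,1]*nc[:,0]).sum(),(gc*nc).sum())
    Rm=np.array([[np.cos(th),-np.sin(th)],[np.sin(th),np.cos(th)]])
    return th,n.mean(0)-Rm@g.mean(0),Rm,nc-gc@Rm.T
th,o,Rm,r=fit(g,n);print("gauge",np.degrees(th),o,"res",r*1000)
p=ray(i,f([(203,177),(276,190),(250,322),(176,304)]),.046)[:,:2]
t2,o2,_,r2=fit(np.array([(38,22),(38,-22),(-38,-22),(-38,22)])/1000,p);print("stop",np.degrees(t2),o2,r2*1000)
print("stop in gauge",Rm.T@(o2-o), "pred world stop",o+Rm@[0,.035],"target",o+Rm@[0,-.105])
k=ray(i,f([(219,244)]),.092)[0,:2];print("knob top",k, Rm.T@(k-o))
ob=ctrl.get_obs();M=R.from_rotvec(ob["tool_rot"]).as_matrix();print(M.round(3),ob["t"],ob["opening"])
# desired tool: x down, z = gauge y or x dir
for ang in(0,90,180,-90):
    a=th+np.radians(ang);z=np.array([np.cos(a),np.sin(a),0]);x=np.array([0,0,-1.]);y=np.cross(z,x)
    D=np.c_[x,y,z];print(ang,np.degrees(R.from_matrix(M.T@D).as_rotvec()))
print("shift to 160 above",M.T@(np.r_[o2,.20]-ob["tool_pos"])*100)
w=cams.get_image("wrist");print({k:np.round(v,3) for k,v in w.items() if k!="pixels"}, )
E
```

```text
gauge -10.80826545679417 [0.5001085  0.02448378] res [[-0.18071887 -0.3609073 ]
 [-0.1192447   0.10404741]
 [-0.13788665  0.00835925]
 [ 0.43785022  0.24850064]]
stop -10.615095217221238 [0.50818747 0.05764658] [[-1.61245147 -0.7212501 ]
 [-0.37254231  1.33384103]
 [ 0.31012654  0.55024548]
 [ 1.67486724 -1.16283641]]
stop in gauge [0.00171686 0.03408949] pred world stop [0.50667181 0.05886289] target [ 0.48041858 -0.07865354]
knob top [0.50759991 0.05717395] [0.00122835 0.03351506]
[[-0.     0.962  0.274]
 [ 0.     0.274 -0.962]
 [-1.    -0.    -0.   ]] 1.0 0.08530709148008725
0 [-6.32733611e+01 -7.77321731e-04  3.63264042e-04]
90 [-1.53273361e+02 -1.05329740e-03 -3.82370092e-04]
180 [1.16726639e+02 4.12870159e-04 8.83470175e-04]
-90 [ 2.67266389e+01 -2.80668340e-04  7.73144235e-04]
shift to 160 above [  4.83028417  50.45207679 -54.10437377]
{'fx': np.float64(272.65), 'fy': np.float64(272.65), 'cx': np.float64(257.815), 'cy': np.float64(192.789), 'position': array([ 0.236, -0.583,  0.373]), 'attitude': array([-0.23 ,  0.173, -1.284])}
```

>>> step_arm(moves=[[[0.2,2.5,-2.7],[1.35,0,0],1],[[0.5,5,-5.4],[2.7,0,0],1],[[0.7,7.5,-8.1],[4,0,0],1],[[1,10,-10.8],[5.4,0,0],1],[[1.2,12.5,-13.5],[6.7,0,0],1],[[1.4,15,-16.2],[8,0,0],1],[[1.7,17.5,-18.9],[9.4,0,0],1],[[1.9,20,-21.6],[10.8,0,0],1],[[2.2,22.5,-24.3],[12,0,0],1],[[2.4,25,-27],[13.4,0,0],1]])

```text
t: 1.88
tool_pos: [0.3381, -0.2712, 0.2243]
tool_rot: [1.178, 1.228, -1.178]
contact_force: [0.6, -0.5, -0.1]
opening: 0.0849
```

```bash
cat > go.py <<'E'
import sys
from h import *
from station import ctrl
TH=np.radians(-10.8);O=np.array([.5001,.0245])
def go(gx,gy,z,verbose=1,th=TH):
    ob=ctrl.get_obs();M=R.from_rotvec(ob["tool_rot"]).as_matrix()
    Rm=np.array([[np.cos(TH),-np.sin(TH)],[np.sin(TH),np.cos(TH)]])
    a=th-np.pi/2;zz=np.array([np.cos(a),np.sin(a),0]);x=np.array([0,0,-1.]);D=np.c_[x,np.cross(zz,x),zz]
    print("t",round(ob["t"],2),"gauge tcp",((ob["tool_pos"][:2]-O)@Rm*1000).round(1),"z",ob["tool_pos"][2].round(4),"open",ob["opening"].round(4),"F",np.round(ob["contact_force"],1),"q",ob["q"].round(2))
    print("shift cm",(M.T@(np.r_[O+Rm@[gx/1000,gy/1000],z]-ob["tool_pos"])*100).round(2),"turn",np.degrees(R.from_matrix(M.T@D).as_rotvec()).round(2))
if __name__=="__main__": go(*map(float,sys.argv[1:4]))
E
python3 go.py 1 35 0.19
```

```text
Traceback (most recent call last):
  File "go.py", line 11, in <module>
    if __name__=="__main__": go(*map(float,sys.argv[1:4]))
                             ~~^^^^^^^^^^^^^^^^^^^^^^^^^^^
  File "go.py", line 9, in go
    print("t",round(ob["t"],2),"gauge tcp",((ob["tool_pos"][:2]-O)@Rm*1000).round(1),"z",ob["tool_pos"][2].round(4),"open",ob["opening"].round(4),"F",np.round(ob["contact_force"],1),"q",ob["q"].round(2))
                                                                                                                           ^^^^^^^^^^^^^^^^^^^
AttributeError: 'float' object has no attribute 'round'
```

```bash
sed -i 's/ob\["opening"\].round(4)/round(float(ob["opening"]),4)/' go.py; python3 go.py 1 35 0.19
```

```text
t 1.88 gauge tcp [-103.7 -320.8] z 0.2243 open 0.0849 F [ 0.6 -0.5 -0.1] q [-0.85 -0.42  2.07  0.    1.5   0.68]
shift cm [  3.42  18.33 -32.24] turn [13.22  0.02 -0.03]
```

>>> step_arm(moves=[[[0.4,2,-3.6],[1.5,0,0],1],[[0.8,4,-7.2],[3,0,0],1],[[1.2,6,-10.8],[4.5,0,0],1],[[1.6,8,-14.4],[6,0,0],1],[[2,10,-18],[7.5,0,0],1],[[2.4,12,-21.4],[9,0,0],1],[[2.8,14,-24.8],[10.5,0,0],1],[[3.2,16,-28],[12,0,0],1],[[3.4,17.5,-30.6],[13.2,0,0],1],[[3.4,18.3,-32.2],[13.2,0,0],1]])

```text
t: 2.72
tool_pos: [0.5081, 0.0611, 0.1897]
tool_rot: [1.345, 1.116, -1.345]
contact_force: [0.6, -0.8, -0.1]
opening: 0.0858
```

```bash
python3 go.py 1 35 0.085; python3 - <<'E'
from station import cams
from h import *
w=cams.get_image("wrist");cv2.imwrite("pics/w1.png",w["pixels"])
np.save("w1.npy",{k:v for k,v in w.items() if k!="pixels"},allow_pickle=True)
E
```

```text
t 2.72 gauge tcp [ 1.  37.5] z 0.1897 open 0.0858 F [ 0.6 -0.8 -0.1] q [-0.03 -0.18  1.93  0.    1.39  1.73]
shift cm [10.47  0.    0.25] turn [ 0.14 -0.01 -0.  ]
```

View pics/w1.png

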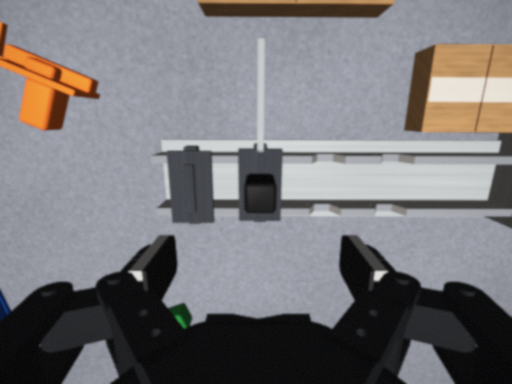

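The stop's plate spans columns 239–282 and rows 149–220, with the knob at ~(261,193). The rail runs level in the picture. I cross-check these against the top-camera fit.

```bash
python3 - <<'E'
from h import *
from go import TH,O
i=np.load("w1.npy",allow_pickle=True).item()
Rm=np.array([[np.cos(TH),-np.sin(TH)],[np.sin(TH),np.cos(TH)]])
g=lambda uv,z:((ray(i,uv,z)[:,:2]-O)@Rm*1000).round(1)
print("plate",g([(239,149),(282,149),(281,220),(239,220)],.046))
p=cv2.imread("pics/w1.png").max(2);m=(p[165:218,235:288]<22);ys,xs=np.nonzero(m);print("knob px",xs.min()+235,xs.max()+235,ys.min()+165,ys.max()+165)
print("knob@top",g([(xs.mean()+235,193)],.085))
print("notch lips",g([(311,157),(345,157),(380,157),(414,157),(310,210),(341,210),(374,210),(406,210)],.038))
print("pred",proj(i,np.c_[(O+np.array([[28,-35],[28,-105],[-28,-35],[-28,-105],[0,35]])@Rm.T/1000),[.04]*4+[.046]]).round(1))
E
```

```text
plate [[ 38.3  55.8]
 [ 38.4  13.7]
 [-35.7  12.8]
 [-35.8  57. ]]
knob px 247 273 175 184
knob@top [[ 4.4 35.6]]
notch lips [[  29.5  -16.7]
 [  29.6  -51.2]
 [  29.7  -86.8]
 [  29.8 -121.4]
 [ -27.3  -18.7]
 [ -27.2  -51.9]
 [ -27.1  -87.3]
 [ -27.  -121.6]]
pred [[329.4 158.9]
 [398.6 159.1]
 [325.6 211.3]
 [391.3 211.5]
 [260.1 187. ]]
```

Both cameras agree within ~1.5 mm. I descend now.

>>> step_arm(moves=[[[1,0,0.2],[0.1,0,0],0.9],[[2.5,0,0.25],[0.1,0,0],0.8],[[4,0,0.25],[0.1,0,0],0.8],[[5.5,0,0.25],[0.1,0,0],0.8],[[7,0,0.25],[0.1,0,0],0.8],[[8.5,0,0.25],[0.1,0,0],0.8],[[9.5,0,0.25],[0.1,0,0],0.8],[[10.3,0,0.25],[0.1,0,0],0.8],[[10.9,0,0.25],[0.1,0,0],0.8],[[11.2,0,0.25],[0.1,0,0],0.8]])

```text
t: 3.6
tool_pos: [0.5079, 0.0598, 0.0773]
tool_rot: [1.347, 1.116, -1.344]
contact_force: [0.1, 0.6, 0.3]
opening: 0.0684
```

```bash
python3 go.py 1 35 0.077; python3 - <<'E'
from station import cams
from h import *
w=cams.get_image("wrist");cv2.imwrite("pics/w2.png",w["pixels"])
E
```

```text
t 3.6 gauge tcp [ 1.1 36.2] z 0.0773 open 0.0684 F [0.1 0.6 0.3] q [-0.03 -0.05  2.01  0.    1.17  1.73]
shift cm [ 0.03 -0.01  0.12] turn [ 0.11 -0.1   0.01]
```

View pics/w2.png

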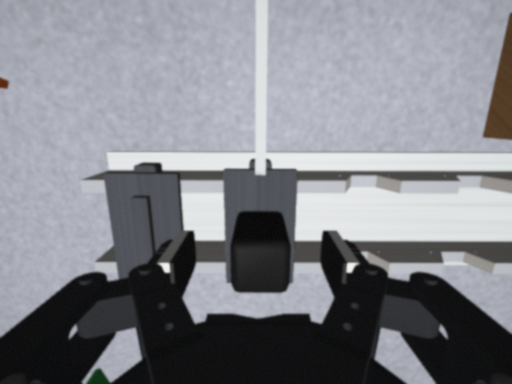

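The knob (col ~260) stands midway between the pads (193 and 322). I close on it.

>>> step_arm(moves=[[[0,0,0.12],[0.1,0,0],0.5],[[0,0,0.12],[0.1,0,0],0.35],[[0,0,0.12],[0.1,0,0],0.2],[[0,0,0.12],[0.1,0,0],0.1],[[0,0,0.12],[0.1,0,0],0],[[0,0,0.12],[0.1,0,0],0],[[0,0,0.12],[0.1,0,0],0],[[0,0,0.12],[0.1,0,0],0],[[0,0,0.12],[0.1,0,0],0],[[0,0,0.12],[0.1,0,0],0]], grip_force=70)

```text
t: 4.48
tool_pos: [0.5084, 0.0587, 0.0781]
tool_rot: [1.349, 1.115, -1.344]
contact_force: [-0.1, 0.7, 5.5]
opening: 0.0271
```

```bash
python3 go.py 1 35 0.115
```

```text
t 4.48 gauge tcp [ 1.7 35.2] z 0.0781 open 0.0271 F [-0.1  0.7  5.5] q [-0.03 -0.05  2.01  0.    1.17  1.73]
shift cm [-3.69 -0.07  0.01] turn [ 0.02 -0.11 -0.07]
```

Gripped at 27 mm, still at gauge y 35.2. I lift straight up 45 mm.

>>> step_arm(moves=[[[-0.3,0,0],[0,0,0],0],[[-0.8,0,0],[0,0,0],0],[[-1.4,0,0],[0,0,0],0],[[-2,0,0],[0,0,0],0],[[-2.6,0,0],[0,0,0],0],[[-3.2,0,0],[0,0,0],0],[[-3.8,0,0],[0,0,0],0],[[-4.3,0,0],[0,0,0],0],[[-4.5,0,0],[0,0,0],0],[[-4.5,0,0],[0,0,0],0]])

```text
t: 5.32
tool_pos: [0.5088, 0.0587, 0.124]
tool_rot: [1.349, 1.114, -1.343]
contact_force: [-0.0, -0.2, -3.0]
opening: 0.0271
```

```bash
python3 go.py 1.2 -105 0.123; python3 - <<'E'
from station import cams
from h import *
w=cams.get_image("side");crop(w,170,120,170,150,3.5,"pics/s2.png")
E
```

```text
t 5.32 gauge tcp [ 2.2 35.2] z 0.124 open 0.0271 F [-0.  -0.2 -3. ] q [-0.03 -0.11  1.99  0.    1.26  1.73]
shift cm [ 0.07 -0.1  14.02] turn [ 0.02 -0.13 -0.16]
```

View pics/s2.png

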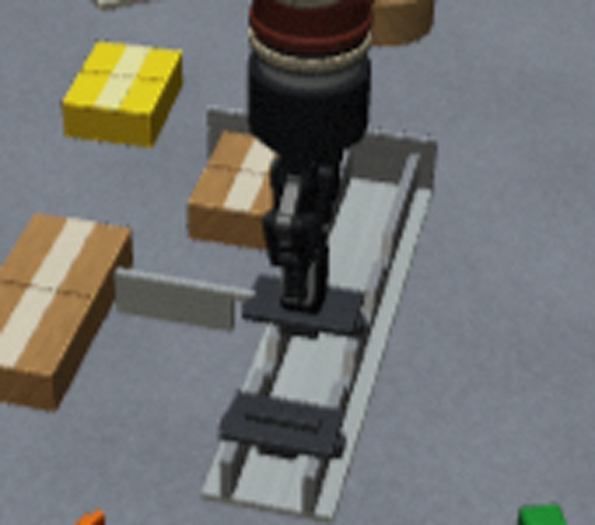

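The stop hangs level, its arm across the lane, free of the notch; the wrist reads 3 N. I carry it 140 mm along the rail.

>>> step_arm(moves=[[[0,0,0.5],[0,0,0],0],[[0,0,2],[0,0,0],0],[[0,0,4],[0,0,0],0],[[0,-0.1,6],[0,0,0],0],[[0,-0.1,8],[0,0,0],0],[[0,-0.1,10],[0,-0.1,-0.1],0],[[0,-0.1,12],[0,-0.1,-0.1],0],[[0,-0.1,13.3],[0,-0.1,-0.1],0],[[0,-0.1,14],[0,-0.1,-0.1],0],[[0,-0.1,14],[0,-0.1,-0.1],0]])

```text
t: 6.2
tool_pos: [0.4809, -0.0798, 0.1228]
tool_rot: [1.348, 1.114, -1.348]
contact_force: [0.5, 0.6, -2.7]
opening: 0.0271
```

```bash
python3 go.py 1.5 -105 0.100; python3 - <<'E'
from station import cams
from h import *
w=cams.get_image("wrist");cv2.imwrite("pics/w3.png",w["pixels"])
np.save("w3.npy",{k:v for k,v in w.items() if k!="pixels"},allow_pickle=True)
E
```

```text
t 6.2 gauge tcp [   0.6 -106.1] z 0.1228 open 0.0271 F [ 0.5  0.6 -2.7] q [-0.32 -0.17  2.04  0.    1.27  1.44]
shift cm [ 2.28  0.09 -0.11] turn [-0.1  -0.01  0.03]
```

View pics/w3.png

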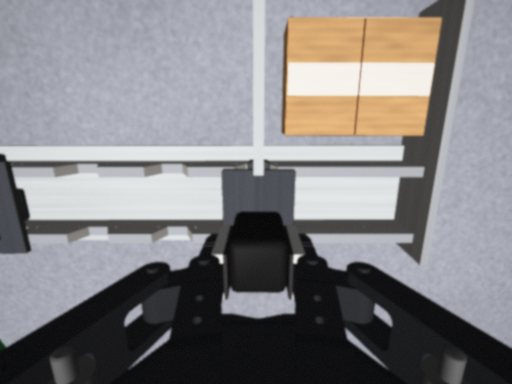

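The stop is over the y -105 notch, square to the rail, with its arm (col ~259) clear of the carton end (col ~285). I lower it.

>>> step_arm(moves=[[[0.3,0.05,-0.1],[-0.1,0,0],0],[[0.9,0.05,-0.12],[-0.1,0,0],0],[[1.5,0.05,-0.12],[-0.1,0,0],0],[[2.1,0.05,-0.12],[-0.1,0,0],0],[[2.7,0.05,-0.12],[-0.1,0,0],0],[[3.2,0.05,-0.12],[-0.1,0,0],0],[[3.6,0.05,-0.12],[-0.1,0,0],0],[[3.9,0.05,-0.12],[-0.1,0,0],0],[[4.1,0.05,-0.12],[-0.1,0,0],0],[[4.2,0.05,-0.12],[-0.1,0,0],0]])

```text
t: 7.08
tool_pos: [0.4817, -0.0779, 0.0805]
tool_rot: [1.346, 1.116, -1.346]
contact_force: [0.7, 0.5, -3.4]
opening: 0.0268
```

```bash
python3 go.py 1.2 -104.8 0.0781
```

```text
t 7.08 gauge tcp [   1.1 -104. ] z 0.0805 open 0.0268 F [ 0.7  0.5 -3.4] q [-0.31 -0.11  2.07  0.    1.18  1.44]
shift cm [0.24 0.01 0.08] turn [ 0.04 -0.04  0.05]
```

>>> step_arm(moves=[[[0,0,0.04],[0,0,0],0],[[0.05,0,0.08],[0,0,0],0],[[0.1,0,0.08],[0,0,0],0],[[0.15,0,0.08],[0,0,0],0],[[0.2,0,0.08],[0,0,0],0],[[0.24,0,0.08],[0,0,0],0],[[0.26,0,0.08],[0,0,0],0],[[0.28,0,0.08],[0,0,0],0],[[0.28,0,0.08],[0,0,0],0],[[0.28,0,0.08],[0,0,0],0]])

```text
t: 7.92
tool_pos: [0.4816, -0.0787, 0.0782]
tool_rot: [1.346, 1.116, -1.346]
contact_force: [-3.0, 0.8, 2.3]
opening: 0.027
```

```bash
python3 go.py 1.2 -104.8 0.0781
```

```text
t 7.92 gauge tcp [   1.2 -104.8] z 0.0782 open 0.027 F [-3.   0.8  2.3] q [-0.31 -0.1   2.07  0.    1.18  1.44]
shift cm [ 0.01  0.   -0.  ] turn [ 0.04 -0.04  0.04]
```

It sits at the same height as in its first notch, and the wrist force shows the rail now bears it. I open the jaws.

>>> step_arm(moves=[[[0,0,0],[0,0,0],0.3],[[0,0,0],[0,0,0],0.35],[[0,0,0],[0,0,0],0.4],[[0,0,0],[0,0,0],0.5],[[0,0,0],[0,0,0],0.6],[[0,0,0],[0,0,0],0.7],[[0,0,0],[0,0,0],0.7],[[-0.5,0,0],[0,0,0],0.7],[[-1.5,0,0],[0,0,0],0.7],[[-3,0,0],[0,0,0],0.7]])

```text
t: 8.75
tool_pos: [0.4807, -0.0784, 0.1078]
tool_rot: [1.346, 1.118, -1.348]
contact_force: [0.5, -0.8, -0.0]
opening: 0.0597
```

>>> step_arm(moves=[[[-2,0,0],[0,0,0],0.7],[[-4,0,0],[0,0,0],0.7],[[-6,0,0],[0,0,0],0.7],[[-8,0,0],[0,0,0],0.7],[[-10,0,0],[0,0,0],0.7],[[-11,0,0],[0,0,0],0.7],[[-12,0,0],[0,0,0],0.7],[[-12,0,0],[0,0,0],0.7],[[-12,0,0],[0,0,0],0.7],[[-12,0,0],[0,0,0],0.7]])

```text
t: 9.58
tool_pos: [0.4805, -0.0784, 0.2265]
tool_rot: [1.345, 1.12, -1.349]
contact_force: [0.4, -0.7, -0.2]
opening: 0.0596
```

```bash
python3 go.py 1.2 -104.8 0.0781; python3 - <<'E'
from station import cams
from h import *
w=cams.get_image("wrist");s=cams.get_image("side")
np.save("w4.npy",{k:v for k,v in w.items() if k!="pixels"},allow_pickle=True)
cv2.imwrite("pics/w4.png",w["pixels"]);crop(s,170,120,170,150,3.5,"pics/s4.png")
E
```

```text
t 9.58 gauge tcp [   0.  -104.8] z 0.2265 open 0.0596 F [ 0.4 -0.7 -0.2] q [-0.32 -0.27  1.95  0.    1.47  1.44]
shift cm [14.84  0.2   0.02] turn [ 0.04 -0.08  0.32]
```

View pics/w4.png

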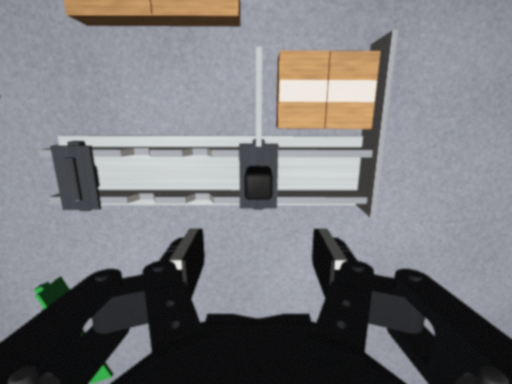

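View pics/s4.png

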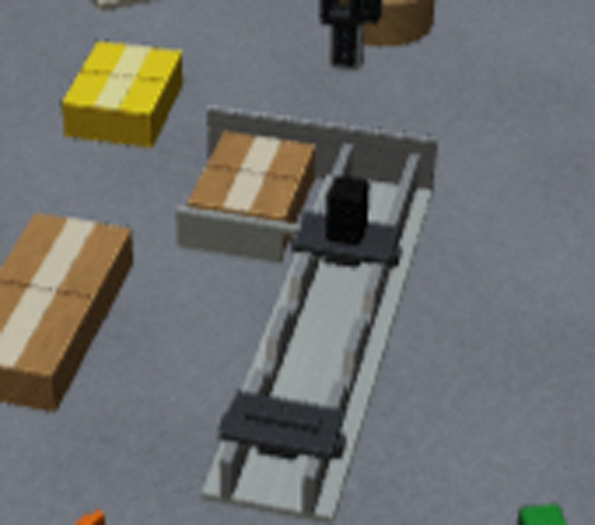

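The stop is in the y -105 notch, with its plate at columns 239–278 and rows 143–208. Its arm crosses the lane just past the carton, and both cartons are unmoved. I check seating numerically, then hand in.

```bash
python3 - <<'E'
from h import *
from go import TH,O
from station import ctrl
i=np.load("w4.npy",allow_pickle=True).item()
Rm=np.array([[np.cos(TH),-np.sin(TH)],[np.sin(TH),np.cos(TH)]])
g=lambda uv,z:((ray(i,uv,z)[:,:2]-O)@Rm*1000).round(1)
print(g([(239,143.5),(278,143.5),(277.5,208),(239.5,208)],.046), "arm",g([(259,47),(259,140)],.045))
print(ctrl.finish_job())
E
```

```text
[[  38.4  -83.9]
 [  38.5 -127.1]
 [ -36.8 -128.1]
 [ -36.9  -83.2]] arm [[ 135.1 -105.8]
 [  42.2 -106. ]]
the job is handed in; nothing more can be done
None
```

The stop now sits in the notch at gauge y -105, the first one past the end of the short carton, which is the one lying in the lane. I lifted it by its black knob from the y +35 notch, lowered it, released it, backed the gripper off about 150 mm and handed the job in at about 10 s.

- **Seated depth:** the gripper height at release was 78.2 mm, against 78.1 mm in the original notch. The wrist force showed the rail carrying the weight.
- **Position and squareness:** the last wrist picture puts the plate centre at gauge x about +1 mm, y about -105.6 mm, which is within the calibration error. The plate size fits the seated height, and the arm runs square across the lane out to x +135 mm.
- **Cartons:** in the last wrist and side pictures both appear where they lay.

No check failed or disagreed, and the highest wrist force I read was about 5.5 N.

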